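# Tack-curing a composite crown with a hand-held curing light

### The arm

A 6-joint arm with a two-finger parallel gripper is mounted at the origin on the work surface. World frame = base frame: x ahead of the robot, y to its left, z up, the work surface at z = 0. Lengths are in m, angles in rad, forces in N, time in s.
With the tool pointing down it reaches from about 0.35 to 0.775 m from the base axis. Payload 7.3 kg.
Tool frame: the origin (TCP) lies midway between the tips of the shut fingers; the grasp point (between the pads) lies 19 mm behind it (robot.grip_depth is the z of the grasp point in the tool frame, in m); z points along the fingers, y is the line along which they close (so a half turn about z gives the same grasp; the last joint's range is limited). The gripper opens to 92 mm and grips with 3 to 60 N. Pads are 19 mm wide; open, the fingers measure 130 mm over their backs; the gripper's body (75 mm by 190 mm) begins 47 mm behind the grasp point.
Start: joints at [-1.356, 0.342, 1.524, -0, 1.275, -0.146], TCP at [0.185, -0.491, 0.227] pointing down, gripper open.
Joint ranges: [-2.53, 2.53], [-0.77, 2.02], [0.04, 2.7], [-1, 4.14], [0.28, 2.66], [-3.11, 3.11]. Speed limits (rad/s): [2.57, 2.57, 3.14, 3.14, 3.14, 3.14].

### API

Orientations are given as [roll, pitch, yaw] about the fixed x, y, z axes, in that order (R = Rz(yaw) Ry(pitch) Rx(roll)).
In Python, from cell import robot, viewer gives the robot as it stands.
- The arm moves only by the tool step_arm, never from a script. Its argument "increments" is a list of rows, each an object with "delta_pos": the shift along the tool's x, y, z in cm, a list of three; "dr": the turn, a rotation vector about the tool's x, y, z in degrees, a list of three; "fingers": the closure, from -1 (fully open) to 1 (shut), so that 0 is half open. In form: [{"delta_pos": [tx, ty, tz], "dr": [wx, wy, wz], "fingers": fingers}, ...]. A call has exactly 5 rows; each row is the pose to reach, as a shift and turn from the pose commanded when the call began, along the tool's axes at that moment; what a row does not reach only later rows make up. A row lasts 1/8 s, in which the tool goes at most 62.5 mm and 10.7 degrees, less where a joint would pass 70% of its speed; a pose out of reach is approached as far as the arm can. A call with a gripper value outside its range is refused whole. The fingers move at their own pace and stop on an object; "newtons" is the grip in N (left out, the last holds). Time passes only in rows, so rows that repeat a pose let the fingers close, or fill a call up. It gives the time, the measured TCP pose, the force, the opening and the grip force at its end, in the units of the state.
- robot.observe(): the state, without advancing time (a new reading comes with each control period).
- viewer.read_camera(name): name is "scene" or "side" or "wrist"; returns the picture (420x560x3 uint8, red, green, blue); there is no depth.
- viewer.camera_params(name): a dict with "K" (3x3 intrinsics, pixels), "T" (4x4, takes a point from camera to world coordinates). Camera axes: x right, y down, z forward; pixel columns grow to the right and rows downward; lengths in m; the calibration is good to about 2 mm. A picture is of the moment at which its call begins: read the wrist's pose just before it. camera_params takes no time and is no camera call; for the wrist camera it gives the pose at the moment of the call.
- robot.hand_in(): hands the job in; it is judged then, once.
The state is a dict: "time": time; "qpos": joint angles; "qvel": joint speeds; "joint_efforts": joint torques, N m; "tool_pos": TCP position; "tool_rot": TCP orientation; "contact_force": force on the tool from outside, world axes, zero at the start; "torque": the same for the moment, N m; "opening": finger opening in m; "grip_force": force on a finger pad.
Only numpy, scipy, OpenCV 4.12 (cv2) and the standard library are available. Lean on these libraries where they do the work, as an engineer would, in place of code of your own. Each camera call takes 0.05 s, during which the arm holds its last target. There are 200 camera calls.

### The job

Lift the pen-shaped curing light out of its charging cradle and test its output: set its lens lightly and flat on the round sensor of the radiometer and keep it there for about a second. Then carry it over the articulator and jars to the brown stone cast and finish holding it still there, barrel level, with the lens centred about 5 mm above the ivory crown; the program ends while the gripper still holds the light hovering. The crown is still soft, so neither the light nor the robot may ever touch it or its cast, and leave the radiometer, the white cast, the articulator and the jars where they stand.

Things in the scene. Friction and masses are not known exactly. Their poses are not given: they have to be found in the camera images.
- lamp: white pen-shaped curing light, 0.14 kg (varies), 195 mm long, level in the cradle. Origin on the barrel axis near its balance point, 58 mm above the bench; x along the barrel to the lens end, z up. Barrel 24 mm wide (flat sides), 26 high, x = -95 to +50 mm; then a neck slopes down to a round 16 mm head at x = +90. Grasp from above at the origin, about 80 N; a hard push on the lens pitches it
- lamp_lens (a point): centre of the blue lens face, in a 13 mm steel rim, the lowest point of the head; in the lamp's frame at x = +90, y = 0, z = -30 mm. It faces the lamp's -z
- cradle: grey charging cradle fixed to the bench, base 150 x 62 x 16 mm, with two saddles 38 mm wide at x = -70 and +43 mm (14 mm long; the lamp's sides are free from x = -63 to +36); their floors are 45 mm, their cheeks 59 mm above the bench. Origin on the bench under the lamp's origin, x along the lamp. The lamp lies loose in it: lift it straight up, 40 mm or more
- radiometer: dark grey light meter lying on the bench, loose, 0.35 kg, 130 x 66 x 22 mm, with a pale display and, near its +x end, the sensor. Origin at the centre of its underside, x along its length, z up
- sensor (a point): centre of the radiometer's round sensor, a dark blue disc 15 mm across in a steel ring 26 mm across, its flat rigid top 24 mm above the bench, 42 mm from the radiometer's origin along its x
- cast: golden-brown stone cast of a lower jaw, loose on the bench, 0.16 kg, 57 mm (x) by 68 mm (y), with a horseshoe of teeth, their tops 38 mm above the bench, front teeth towards -x. Origin at the centre of its underside, z up. It carries the ivory crown in place of a left molar (+y side)
- crown_top (a point): centre of the top of the ivory-coloured crown, 11 x 10.5 mm, 39 mm above the bench, in the cast's frame at x = +4.4, y = +25.2, z = +39 mm; z up
- opposing: white plaster cast of the same shape and size without a crown, loose on the bench; bystander. Origin at the centre of its underside. It and the brown cast may stand in each other's places
- articulator: blue and steel articulator with a yellow pair of casts mounted in it, loose, 0.9 kg, 125 mm (x) by 112 mm (y), 126 mm high at its pin; bystander and obstacle between the radiometer and the casts. Origin on the bench under its middle
- jar0: small round powder jar with blue lid, 41 mm across, 36 mm high, loose; bystander. Origin at the centre of its underside
- jar1: small round powder jar with white lid, 41 mm across, 36 mm high, loose; bystander. Origin at the centre of its underside
- jar2: small round powder jar with blue lid, 41 mm across, 36 mm high, loose; bystander. Origin at the centre of its underside

How it is judged:
By the outcome, as a careful person would: the job done as asked, in the order asked, and still so for the second after the job is handed in, while the arm keeps its last pose, push and grip.
It also fails if it takes over 48 s, if anything falls off the work surface, if the arm or the gripper's body presses on something with over 40 N, if the wrist force passes 120 N, or if a joint passes its speed limit or range.

## Working session

There is one attempt and no reset: what is moved stays moved. The work goes in short steps, Python scripts to look and compute and a tool call to move; the robot and the scene stay as the last step left them, time stands still between calls to the robot, and variables do not carry over. Pictures are saved under pics/ and viewed, at most 10 in all, crops included, and the job is handed in when it is done.

Besides the shell and the picture viewer there is one more tool, called after ">>>" by a JSON object that holds its "op" and its "data", one argument or row to a line. step_arm: Moves the arm, as the interface text tells. Its arguments: {"type":"object","properties":{"increments":{"type":"array"},"newtons":{"type":"number"}},"required":["increments"]}

```bash
mkdir -p pics; ls; python3 - <<'E'
from cell import robot, viewer
import cv2, numpy as np
for n in ("scene","side"):
    im=viewer.read_camera(n); cv2.imwrite(f"pics/{n}0.png",im[:,:,::-1])
    p=viewer.camera_params(n); print(n,np.round(p["K"],1).tolist(),np.round(p["T"],3).tolist())
s=robot.observe(); print(s, robot.grip_depth)
E
```

```text
pics
scene [[445.6, 0.0, 281.1], [0.0, 445.6, 209.6], [0.0, 0.0, 1.0]] [[0.677, 0.6, -0.427, 0.978], [0.736, -0.556, 0.386, -0.389], [-0.006, -0.575, -0.818, 0.931], [0.0, 0.0, 0.0, 1.0]]
side [[396.1, 0.0, 274.5], [0.0, 396.1, 212.7], [0.0, 0.0, 1.0]] [[0.917, -0.294, 0.27, 0.318], [-0.399, -0.641, 0.656, -0.553], [-0.02, -0.709, -0.705, 0.686], [0.0, 0.0, 0.0, 1.0]]
{'time': 0.1, 'qpos': array([-1.35600501e+00,  3.42656169e-01,  1.52490158e+00, -5.42943652e-06,
        1.27539543e+00, -1.45980493e-01]), 'qvel': array([-0.00073116, -0.00136091, -0.0017257 , -0.00084222,  0.0018871 ,
        0.00114589]), 'joint_efforts': array([ 1.22329271e-03, -4.32007778e+01, -2.44692814e+01,  7.18414458e-02,
        5.25553920e-02, -3.78054085e-05]), 'tool_pos': array([ 0.18527596, -0.49084355,  0.22611979]), 'tool_rot': array([-3.14024585e+00, -1.92768044e-04,  3.60773261e-01]), 'contact_force': array([-0.55398714,  0.51230561, -0.49229506]), 'torque': array([-8.60241661e-05,  6.41890704e-02,  6.48491662e-03]), 'grip_force': 0.0, 'opening': 0.09182543075902176} -0.0188
```

View pics/scene0.png

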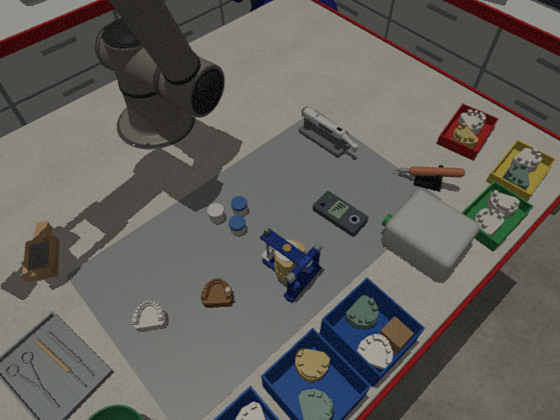

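View pics/side0.png

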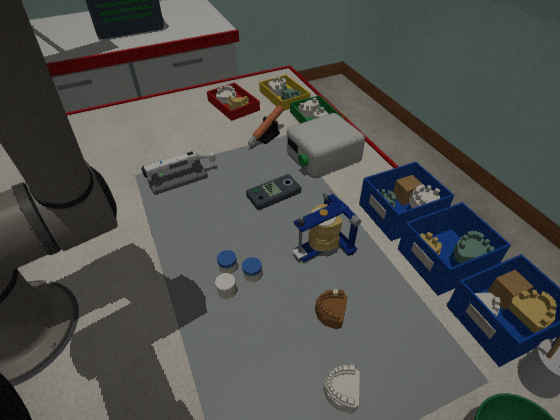

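The scene view shows the lamp at about (330,130), the sensor at (354,221), the brown cast at (217,293) with its crown at (229,291), and the white cast at (150,316). The articulator is at (290,262), and the jars are at (217,212), (238,203) and (237,224). In the side view the sensor is at (288,182) and the crown at (336,292).

```bash
cat > h.py <<'E'
from cell import robot, viewer
import cv2, numpy as np
from scipy.spatial.transform import Rotation as Rn
def ray(n,u,v,z,P=None):
    p=P or viewer.camera_params(n); K,T=np.array(p["K"]),np.array(p["T"])
    d=T[:3,:3]@np.linalg.solve(K,[u,v,1]); return T[:3,3]+d*(z-T[2,3])/d[2]
def proj(n,X,P=None):
    p=P or viewer.camera_params(n); K,T=np.array(p["K"]),np.array(p["T"])
    c=T[:3,:3].T@(np.array(X)-T[:3,3]); c=K@c; return c[:2]/c[2]
E
python3 - <<'E'
from h import *
for l,z,a,b in [("sensor",.024,(354,221),(288,182)),("crown",.039,(229,291),(336,292)),("lamp tail top",.071,(305,110),(144,165)),("head",.045,(355,150),(213,160)),
 ("jarw",.036,(217,212),(226,283)),("jarb",.036,(238,203),(227,259)),("jarb2",.036,(237,224),(252,267)),("brown",.03,(217,290),(333,308)),("white",.03,(150,314),(343,386)),("art",.1,(290,245),(325,215))]:
    print(l,ray("scene",*a,z).round(3),ray("side",*b,z).round(3))
a=cv2.imread("pics/scene0.png");b=cv2.imread("pics/side0.png")
c=lambda i,u,v:cv2.resize(i[v:v+72,u:u+96],None,fx=4,fy=4,interpolation=cv2.INTER_CUBIC)
cv2.imwrite("pics/c.png",np.vstack([np.hstack([c(a,285,95),c(b,125,135)]),np.hstack([c(a,180,250),c(b,290,265)])]))
p=viewer.camera_params("wrist"); print(np.round(p["K"],1).tolist(),np.round(p["T"],3).tolist())
E
```

```text
sensor [0.651 0.147 0.024] [0.648 0.151 0.024]
crown [ 0.595 -0.197  0.039] [ 0.587 -0.199  0.039]
lamp tail top [0.325 0.297 0.071] [0.321 0.314 0.071]
head [0.507 0.307 0.045] [0.494 0.294 0.045]
jarw [ 0.41  -0.086  0.036] [ 0.401 -0.089  0.036]
jarb [ 0.424 -0.031  0.036] [ 0.422 -0.033  0.036]
jarb2 [ 0.471 -0.073  0.036] [ 0.462 -0.074  0.036]
brown [ 0.572 -0.213  0.03 ] [ 0.568 -0.223  0.03 ]
white [ 0.519 -0.351  0.03 ] [ 0.511 -0.356  0.03 ]
art [ 0.627 -0.046  0.1  ] [ 0.635 -0.058  0.1  ]
[[362.0, 0.0, 275.3], [0.0, 362.0, 210.5], [0.0, 0.0, 1.0]] [[0.354, -0.903, -0.242, 0.251], [-0.935, -0.342, -0.09, -0.467], [-0.001, 0.258, -0.966, 0.384], [0.0, 0.0, 0.0, 1.0]]
```

View pics/c.png

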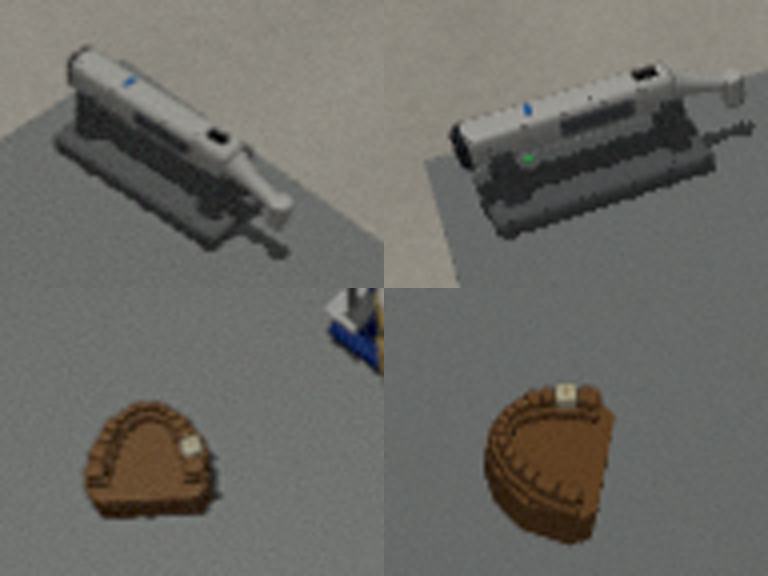

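The crops put the lamp along about +x, with its head at the right, and the crown on the right arm of the brown horseshoe. I'll survey with the wrist camera on the way: first over the casts.

```bash
cat >> h.py <<'E'
def go(pos,yaw):
    s=robot.observe(); R0=Rn.from_euler("xyz",s["tool_rot"])
    R1=Rn.from_euler("xyz",[np.pi,0,yaw])
    print("dpos cm",np.round(R0.inv().apply(np.array(pos)-s["tool_pos"])*100,2),"dr deg",np.round((R0.inv()*R1).as_rotvec(degrees=True),2))
def snap(f,n="wrist"):
    p=viewer.camera_params(n); im=viewer.read_camera(n)[:,:,::-1].copy(); cv2.imwrite(f"pics/{f}.png",im)
    np.savez(f"pics/{f}.npz",K=p["K"],T=p["T"]); return im
E
python3 -c "
from h import *
go([.55,-.2,.25],0)"
```

```text
dpos cm [ 44.39 -14.34  -2.36] dr deg [-0.08  0.   20.67]
```

>>> {"op": "step_arm", "data": {
  "increments": [
    {"delta_pos": [5.5,-1.8,-0.3],"dr": [0,0,4],"fingers": -1},
    {"delta_pos": [11,-3.6,-0.6],"dr": [0,0,8],"fingers": -1},
    {"delta_pos": [16.5,-5.4,-1],"dr": [0,0,12],"fingers": -1},
    {"delta_pos": [22,-7.2,-1.3],"dr": [0,0,16],"fingers": -1},
    {"delta_pos": [27.5,-9,-1.6],"dr": [0,0,20.7],"fingers": -1}
  ]
}}

```text
time: 0.72
tool_pos: [0.412, -0.3085, 0.2426]
tool_rot: [-3.141, 0.0, -0.003]
contact_force: [0.1, -1.5, 0.1]
opening: 0.0917
grip_force: 0.0
```

```bash
python3 -c "
from h import *
go([.55,-.2,.25],0)"
```

```text
dpos cm [ 13.76 -10.89  -0.74] dr deg [-0.01  0.02 -0.19]
```

>>> {"op": "step_arm", "data": {
  "increments": [
    {"delta_pos": [4.6,-3.6,-0.3],"dr": [0,0,0],"fingers": -1},
    {"delta_pos": [9.2,-7.2,-0.5],"dr": [0,0,0],"fingers": -1},
    {"delta_pos": [13.8,-10.9,-0.7],"dr": [0,0,0],"fingers": -1},
    {"delta_pos": [13.8,-10.9,-0.7],"dr": [0,0,0],"fingers": -1},
    {"delta_pos": [13.8,-10.9,-0.7],"dr": [0,0,0],"fingers": -1}
  ]
}}

```text
time: 1.35
tool_pos: [0.5485, -0.2009, 0.2491]
tool_rot: [-3.141, 0.002, 0.0]
contact_force: [-0.2, -0.8, -0.4]
opening: 0.0919
grip_force: 0.0
```

```bash
python3 -c "
from h import *
im=snap('w1')
go([.55,.15,.25],0)"
```

```text
dpos cm [  0.15 -35.15  -0.07] dr deg [-0.    0.07 -0.06]
```

View pics/w1.png

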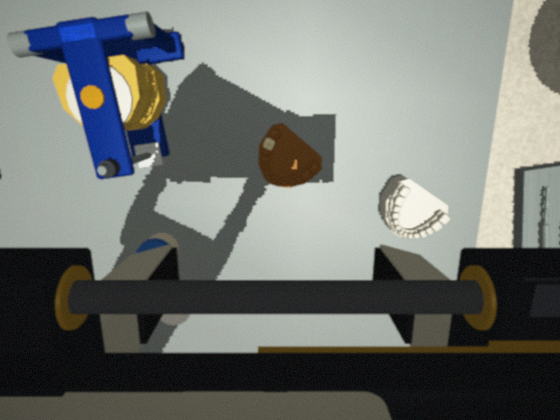

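The wrist view shows the crown at (269,144) on the brown cast at (290,155), in shadow. The white cast is at (415,207) and the articulator is at the upper left. Next, over the radiometer.

>>> {"op": "step_arm", "data": {
  "increments": [
    {"delta_pos": [0,-6,0],"dr": [0,0,0],"fingers": -1},
    {"delta_pos": [0,-12,0],"dr": [0,0,0],"fingers": -1},
    {"delta_pos": [0,-18,0],"dr": [0,0,0],"fingers": -1},
    {"delta_pos": [0,-24,0],"dr": [0,0,0],"fingers": -1},
    {"delta_pos": [0,-30,0],"dr": [0,0,0],"fingers": -1}
  ]
}}

```text
time: 2.02
tool_pos: [0.5486, 0.0991, 0.25]
tool_rot: [3.141, -0.001, -0.003]
contact_force: [0.2, -0.4, -0.8]
opening: 0.0921
grip_force: 0.0
```

>>> {"op": "step_arm", "data": {
  "increments": [
    {"delta_pos": [-1,-5,0],"dr": [0,0,0],"fingers": -1},
    {"delta_pos": [-2,-8,0],"dr": [0,0,0],"fingers": -1},
    {"delta_pos": [-2,-8,0],"dr": [0,0,0],"fingers": -1},
    {"delta_pos": [-2,-8,0],"dr": [0,0,0],"fingers": -1},
    {"delta_pos": [-2,-8,0],"dr": [0,0,0],"fingers": -1}
  ]
}}

```text
time: 2.65
tool_pos: [0.5295, 0.1774, 0.2497]
tool_rot: [3.141, -0.0, -0.003]
contact_force: [-0.6, -0.6, 0.3]
opening: 0.0917
grip_force: 0.0
```

```bash
python3 -c "
from h import *
im=snap('w2')
P=dict(np.load('pics/w1.npz')); print('crown',ray('',269,144,.039,P))"
```

```text
crown [ 0.58860897 -0.19510144  0.039     ]
```

View pics/w2.png

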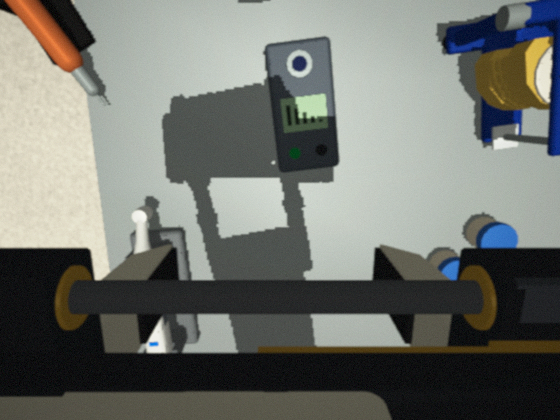

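The radiometer's sensor is at (300,64) and its long axis runs up the image. The lamp's head is at (139,215), with the barrel hidden behind the gripper. I'll back off to see the whole lamp.

```bash
python3 -c "
from h import *
P=dict(np.load('pics/w2.npz')); im=cv2.imread('pics/w2.png')
g=cv2.GaussianBlur(im[40:90,275:325],(3,3),0); m=(g.min(2)>150).astype(np.uint8)
c=max(cv2.findContours(m,0,1)[0],key=cv2.contourArea); e=cv2.minEnclosingCircle(c); print(e)
print('sensor',ray('',275+e[0][0],40+e[0][1],.024,P), 'r mm', np.linalg.norm(ray('',300,64,.024,P)-ray('',300+e[1],64,.024,P)))
print('head',ray('',139,215,.05,P),'edge v245',ray('',139,245,.07,P))
go([.3,.29,.25],0)"
```

```text
((24.38372039794922, 23.430233001708984), 13.640235900878906)
sensor [0.64736324 0.15268634 0.024     ] r mm 0.013497066985055917
head [0.49929873 0.31656815 0.05      ] edge v245 [0.47405664 0.31180411 0.07      ]
dpos cm [-22.98 -11.18  -0.03] dr deg [ 0.02 -0.01 -0.15]
```

>>> {"op": "step_arm", "data": {
  "increments": [
    {"delta_pos": [-5,-3.5,0],"dr": [0,0,0],"fingers": -1},
    {"delta_pos": [-10,-7,0],"dr": [0,0,0],"fingers": -1},
    {"delta_pos": [-15,-10,0],"dr": [0,0,0],"fingers": -1},
    {"delta_pos": [-18.5,-12,0],"dr": [0,0,0],"fingers": -1},
    {"delta_pos": [-18.5,-12,0],"dr": [0,0,0],"fingers": -1}
  ]
}}

```text
time: 3.32
tool_pos: [0.3427, 0.2996, 0.2501]
tool_rot: [-3.141, -0.0, 0.002]
contact_force: [1.4, 0.2, -0.8]
opening: 0.0917
grip_force: 0.0
```

>>> {"op": "step_arm", "data": {
  "increments": [
    {"delta_pos": [0,0,0],"dr": [0,0,0],"fingers": -1},
    {"delta_pos": [0,0,0],"dr": [0,0,0],"fingers": -1},
    {"delta_pos": [0,0,0],"dr": [0,0,0],"fingers": -1},
    {"delta_pos": [0,0,0],"dr": [0,0,0],"fingers": -1},
    {"delta_pos": [0,0,0],"dr": [0,0,0],"fingers": -1}
  ]
}}

```text
time: 3.95
tool_pos: [0.3443, 0.299, 0.2496]
tool_rot: [3.141, 0.0, -0.001]
contact_force: [0.2, 1.1, 0.5]
opening: 0.0917
grip_force: 0.0
```

```bash
python3 -c "
from h import *
im=snap('w3')"
```

```text
(no output)
```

View pics/w3.png

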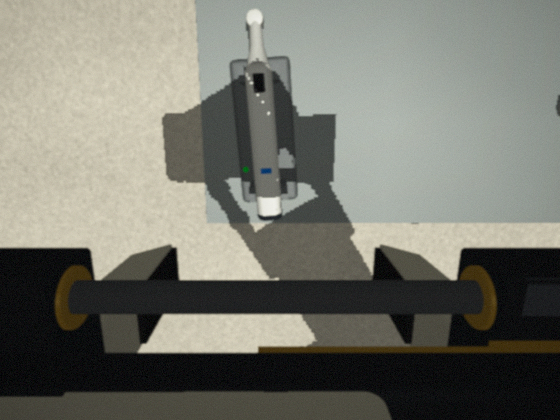

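The lamp runs from its tail at (270,216) to its head at (255,18), nearly straight up the image. I'll zoom in to measure the edges.

```bash
python3 -c "
from h import *
P=dict(np.load('pics/w3.npz')); im=cv2.imread('pics/w3.png')
c=im[0:225,215:315]
z=cv2.resize(c,None,fx=5,fy=5,interpolation=cv2.INTER_CUBIC)
cv2.imwrite('pics/w3z.png',np.hstack([z[:600],np.zeros((600,20,3),np.uint8)])[:, :520]) 
a=cv2.resize(im[0:112,215:315],None,fx=4,fy=5); b=cv2.resize(im[112:224,215:315],None,fx=4,fy=5); cv2.imwrite('pics/w3z.png',np.hstack([a,b]))
for u,v,h in [(255,18,.05),(270,216,.06),(270,200,.071),(260,59.5,.016),(270.5,199,.016)]: print(ray('',u,v,h,P).round(4))
"
```

```text
[0.4968 0.3166 0.05  ]
[0.3156 0.3037 0.06  ]
[0.3346 0.3035 0.071 ]
[0.4668 0.3138 0.016 ]
[0.3227 0.3037 0.016 ]
```

View pics/w3z.png

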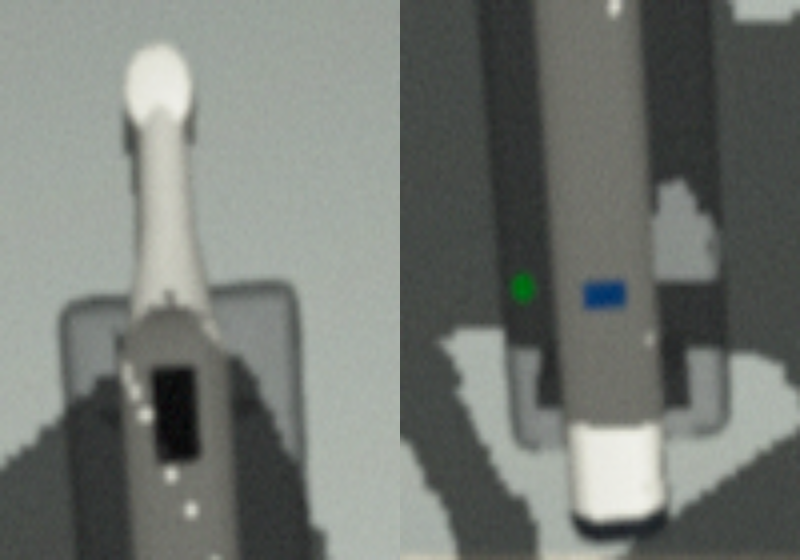

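```bash
python3 -c "
from h import *
P=dict(np.load('pics/w3.npz'))
X=np.array([ray('',u,v,.065,P) for u,v in [(260.6,90),(262.9,122),(268.25,192)]]); print(X.round(4))
k=np.polyfit(X[:,0],X[:,1],1); print('yaw deg',np.degrees(np.arctan(k[0])),'y at .4085',np.polyval(k,.4085))
for w in [((250,122),(275.75,122)),((255.75,192),(280.75,192))]: print('width',ray('',*w[0],.065,P)[1]-ray('',*w[1],.065,P)[1])
print('tail',ray('',269.2,218.6,.066,P),'headtip',ray('',254.5,8.6,.05,P))
go([.4085,np.polyval(k,.4085),.12],np.arctan(k[0]))
print(robot.observe()['qpos'].round(3))
"
```

```text
[[0.4347 0.3116 0.065 ]
 [0.4068 0.3098 0.065 ]
 [0.3411 0.3052 0.065 ]]
yaw deg 3.929391137359012 y at .4085 0.30984832856327016
width 0.023657934895278454
width 0.024141419089192206
tail [0.31463965 0.30438224 0.066     ] headtip [0.504411   0.31688817 0.05      ]
dpos cm [ 6.42 -1.09 12.96] dr deg [ 0.01  0.   -3.97]
[ 0.547  0.196  1.661 -0.     1.285  2.118]
```

The measured barrel width of 23.7–24.1 mm matches the given 24 mm. The yaw is about 4° and the origin is about (0.408, 0.310). Descending.

>>> {"op": "step_arm", "data": {
  "increments": [
    {"delta_pos": [3,-0.5,3],"dr": [0,0,-2],"fingers": -1},
    {"delta_pos": [6.4,-1.1,7],"dr": [0,0,-4],"fingers": -1},
    {"delta_pos": [6.4,-1.1,11],"dr": [0,0,-4],"fingers": -1},
    {"delta_pos": [6.4,-1.1,13],"dr": [0,0,-4],"fingers": -1},
    {"delta_pos": [6.4,-1.1,13],"dr": [0,0,-4],"fingers": -1}
  ]
}}

```text
time: 4.62
tool_pos: [0.4073, 0.3096, 0.1182]
tool_rot: [3.14, 0.003, 0.069]
contact_force: [-0.5, 0.3, 0.2]
opening: 0.0921
grip_force: 0.0
```

```bash
python3 -c "
from h import *
go([.408,.3098,.039],np.radians(3.95))
"
```

```text
dpos cm [ 0.1  -0.03  7.92] dr deg [0.09 0.19 0.02]
```

>>> {"op": "step_arm", "data": {
  "increments": [
    {"delta_pos": [0,0,2.5],"dr": [0,0,0],"fingers": -1},
    {"delta_pos": [0,0,5],"dr": [0,0,0],"fingers": -0.5},
    {"delta_pos": [0,0,7.2],"dr": [0,0,0],"fingers": 0},
    {"delta_pos": [0,0,8],"dr": [0,0,0],"fingers": 0},
    {"delta_pos": [0,0,8],"dr": [0,0,0],"fingers": 0.2}
  ],
  "newtons": 60
}}

```text
time: 5.25
tool_pos: [0.4086, 0.3103, 0.0403]
tool_rot: [-3.141, -0.001, 0.069]
contact_force: [-0.0, -0.2, 0.1]
opening: 0.0566
grip_force: 0.0
```

>>> {"op": "step_arm", "data": {
  "increments": [
    {"delta_pos": [0,0,0],"dr": [0,0,0],"fingers": 0.4},
    {"delta_pos": [0,0,0],"dr": [0,0,0],"fingers": 0.6},
    {"delta_pos": [0,0,0],"dr": [0,0,0],"fingers": 1},
    {"delta_pos": [0,0,0],"dr": [0,0,0],"fingers": 1},
    {"delta_pos": [0,0,0],"dr": [0,0,0],"fingers": 1}
  ],
  "newtons": 60
}}

```text
time: 5.88
tool_pos: [0.4084, 0.3104, 0.0401]
tool_rot: [-3.141, -0.001, 0.069]
contact_force: [-1.5, 1.6, 5.1]
opening: 0.0234
grip_force: 60.0
```

>>> {"op": "step_arm", "data": {
  "increments": [
    {"delta_pos": [0,0,0],"dr": [0,0,0],"fingers": 1},
    {"delta_pos": [0,0,-0.5],"dr": [0,0,0],"fingers": 1},
    {"delta_pos": [0,0,-1.5],"dr": [0,0,0],"fingers": 1},
    {"delta_pos": [0,0,-3],"dr": [0,0,0],"fingers": 1},
    {"delta_pos": [0,0,-4.5],"dr": [0,0,0],"fingers": 1}
  ]
}}

```text
time: 6.5
tool_pos: [0.4083, 0.3098, 0.0859]
tool_rot: [3.141, -0.0, 0.069]
contact_force: [-0.1, -0.7, -1.8]
opening: 0.0235
grip_force: 60.0
```

>>> {"op": "step_arm", "data": {
  "increments": [
    {"delta_pos": [0,0,-2],"dr": [0,0,0],"fingers": 1},
    {"delta_pos": [0,0,-4],"dr": [0,0,0],"fingers": 1},
    {"delta_pos": [0,0,-5.5],"dr": [0,0,0],"fingers": 1},
    {"delta_pos": [0,0,-5.5],"dr": [0,0,0],"fingers": 1},
    {"delta_pos": [0,0,-5.5],"dr": [0,0,0],"fingers": 1}
  ]
}}

```text
time: 7.12
tool_pos: [0.4078, 0.3098, 0.1392]
tool_rot: [3.141, 0.001, 0.069]
contact_force: [-0.3, 0.2, -1.3]
opening: 0.0235
grip_force: 60.0
```

```bash
python3 -c "
from h import *
a=snap('w4'); b=snap('s4','side'); c=snap('c4','scene')
s=robot.observe(); X=s['tool_pos'].copy(); X[2]+=.019; R=Rn.from_euler('xyz',s['tool_rot']).as_matrix()
print(s['tool_pos'],s['tool_rot'],s['grip_force'],s['opening'])
out=[]
for n,i in (('side',b),('scene',c)):
    h=X+R@np.array([.09,0,.0]); u,v=proj(n,h).astype(int); print(n,u,v, proj(n,X+R@np.array([.09,0,.03])))
    out.append(cv2.resize(i[v-40:v+40,u-70:u+30],None,fx=4,fy=4,interpolation=cv2.INTER_CUBIC))
h=cv2.resize(a[100:250,180:380],(800,600))
cv2.imwrite('pics/m4.png',np.hstack([*out]))
"
```

```text
[0.40778911 0.30980727 0.13890076] [3.14080423e+00 1.48100666e-03 6.92375466e-02] 59.9927419424057 0.023413099606512573
side 205 118 [207.63250193 128.89598185]
scene 360 115 [358.78280106 123.84735733]
```

View pics/m4.png

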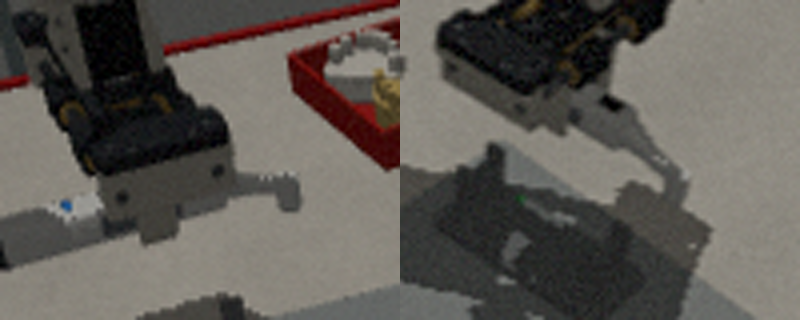

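The lamp is held at an opening of 23.4 mm and 60 N. In both crops the head sits where the model predicts, near (288,200) in the left one and (675,200) in the right one. Next I carry it above the sensor.

```bash
python3 -c "
from h import *
go([.5576,.1465,.076],.069)"
```

```text
dpos cm [13.82 17.32  6.28] dr deg [0.05 0.08 0.01]
```

>>> {"op": "step_arm", "data": {
  "increments": [
    {"delta_pos": [2,2.5,0],"dr": [0,0,0],"fingers": 1},
    {"delta_pos": [5,6.2,0],"dr": [0,0,0],"fingers": 1},
    {"delta_pos": [8,10,0.5],"dr": [0,0,0],"fingers": 1},
    {"delta_pos": [11,13.7,2],"dr": [0,0,0],"fingers": 1},
    {"delta_pos": [13,16.3,4],"dr": [0,0,0],"fingers": 1}
  ]
}}

```text
time: 7.9
tool_pos: [0.5506, 0.1548, 0.099]
tool_rot: [3.141, -0.001, 0.068]
contact_force: [0.4, 0.8, -1.2]
opening: 0.0234
grip_force: 60.0
```

>>> {"op": "step_arm", "data": {
  "increments": [
    {"delta_pos": [0.8,1,1.5],"dr": [0,0,0],"fingers": 1},
    {"delta_pos": [0.8,1,2.3],"dr": [0,0,0],"fingers": 1},
    {"delta_pos": [0.8,1,2.3],"dr": [0,0,0],"fingers": 1},
    {"delta_pos": [0.8,1,2.3],"dr": [0,0,0],"fingers": 1},
    {"delta_pos": [0.8,1,2.3],"dr": [0,0,0],"fingers": 1}
  ]
}}

```text
time: 8.52
tool_pos: [0.5579, 0.1478, 0.0775]
tool_rot: [-3.142, -0.001, 0.07]
contact_force: [0.8, -0.4, -1.4]
opening: 0.0239
grip_force: 60.0
```

```bash
cat > m.py <<'E'
from h import *
import sys
t=sys.argv[1]; tgt=list(map(float,sys.argv[2:5]))
a=snap('w'+t); b=snap('s'+t,'side'); c=snap('c'+t,'scene')
s=robot.observe(); X=s['tool_pos']; R=Rn.from_euler('xyz',s['tool_rot']).as_matrix()
L=X+R@np.array([.09,0,.012]); print('tcp',X,s['tool_rot'],s['contact_force'].round(1),'lens',L.round(4),'torque',s['torque'].round(2))
out=[]
for n,i in (('side',b),('scene',c),('wrist',a)):
    pl,pt=proj(n,L),proj(n,tgt); f,w,h=((8,50,36) if n!='wrist' else (4,100,72))
    u,v=int(pt[0]-w/2),int(max(pt[1]-h/2,0)); o=(np.array([u,v]))
    k=cv2.resize(i[v:v+h,u:u+w],(400,288),interpolation=cv2.INTER_CUBIC)
    out.append(k); print(n,'lens px',((pl-o)*f).round(0),'target px',((pt-o)*f).round(0))
out.append(np.zeros_like(out[0]))
cv2.imwrite(f'pics/m{t}.png',np.vstack([np.hstack(out[:2]),np.hstack(out[2:])]))
E
python3 m.py 5 .6474 .1527 .024
```

```text
tcp [0.55787773 0.1473464  0.07714658] [ 3.14152874e+00 -7.45127074e-04  6.98261221e-02] [-0.4  0.3 -0.6] lens [0.6477 0.1536 0.0652] torque [ 0.02 -0.03 -0.02]
side lens px [205.  46.] target px [205. 149.]
scene lens px [224.  70.] target px [203. 149.]
wrist lens px [193. 104.] target px [200. 145.]
```

View pics/m5.png

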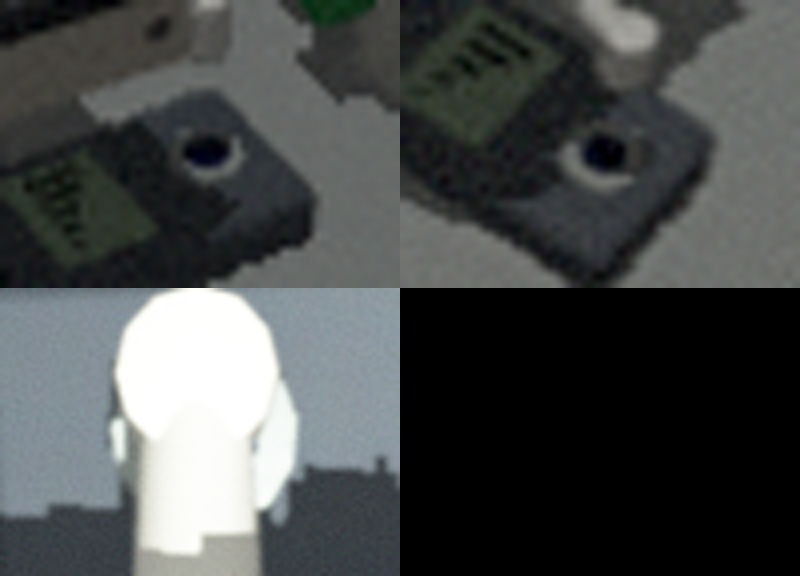

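Sensor predictions agree with the pictures to within about 1 mm: the ring is at (207,152) in the side crop and (604,154) in the scene crop. The lens needs a shift of about 1 mm in −y. Descending most of the way.

```bash
python3 -c "
from h import *
s=robot.observe(); X=s['tool_pos']; R=Rn.from_euler('xyz',s['tool_rot']).as_matrix()
P=dict(np.load('pics/w5.npz')); o=np.array([proj('',[.6474,.1527,.024],P)-[50,36]]).astype(int)[0]
for h in (0,.015,.02,.025): print(h,((proj('',X+R@np.array([.09,0,.012-h]),P)-o)*4).round(0))
print('cam z',P['T'][2,3])
go([.5574,.1463,.0395],.0695)"
```

```text
0 [197. 105.]
0.015 [197.  85.]
0.02 [197.  78.]
0.025 [197.  70.]
cam z 0.2352841964735429
dpos cm [-0.06  0.1   3.76] dr deg [ 0.   -0.04  0.02]
```

>>> {"op": "step_arm", "data": {
  "increments": [
    {"delta_pos": [-0.05,0.1,1],"dr": [0,0,0],"fingers": 1},
    {"delta_pos": [-0.05,0.1,2],"dr": [0,0,0],"fingers": 1},
    {"delta_pos": [-0.05,0.1,3],"dr": [0,0,0],"fingers": 1},
    {"delta_pos": [-0.05,0.1,3.6],"dr": [0,0,0],"fingers": 1},
    {"delta_pos": [-0.05,0.1,3.7],"dr": [0,0,0],"fingers": 1}
  ]
}}

```text
time: 9.3
tool_pos: [0.5571, 0.1459, 0.039]
tool_rot: [3.141, 0.001, 0.069]
contact_force: [0.2, -0.7, -1.5]
opening: 0.0238
grip_force: 60.0
```

>>> {"op": "step_arm", "data": {
  "increments": [
    {"delta_pos": [0,0,0.05],"dr": [0,0,0],"fingers": 1},
    {"delta_pos": [0,0,0.1],"dr": [0,0,0],"fingers": 1},
    {"delta_pos": [0,0,0.15],"dr": [0,0,0],"fingers": 1},
    {"delta_pos": [0,0,0.2],"dr": [0,0,0],"fingers": 1},
    {"delta_pos": [0,0,0.2],"dr": [0,0,0],"fingers": 1}
  ]
}}

```text
time: 9.93
tool_pos: [0.5574, 0.146, 0.0377]
tool_rot: [3.141, -0.0, 0.069]
contact_force: [-1.3, 0.4, -1.2]
opening: 0.0239
grip_force: 60.0
```

```bash
python3 -c "
from h import *
s=robot.observe(); print({k:np.round(s[k],4) for k in ('tool_pos','tool_rot','contact_force','torque')})"
```

```text
{'tool_pos': array([0.5574, 0.146 , 0.0377]), 'tool_rot': array([ 3.1415, -0.    ,  0.0693]), 'contact_force': array([-1.2697,  0.4311, -1.1601]), 'torque': array([-0.0318, -0.0224,  0.0102])}
```

>>> {"op": "step_arm", "data": {
  "increments": [
    {"delta_pos": [0,0,0.04],"dr": [0,0,0],"fingers": 1},
    {"delta_pos": [0,0,0.08],"dr": [0,0,0],"fingers": 1},
    {"delta_pos": [0,0,0.12],"dr": [0,0,0],"fingers": 1},
    {"delta_pos": [0,0,0.12],"dr": [0,0,0],"fingers": 1},
    {"delta_pos": [0,0,0.12],"dr": [0,0,0],"fingers": 1}
  ]
}}

```text
time: 10.55
tool_pos: [0.5574, 0.146, 0.0365]
tool_rot: [3.141, 0.0, 0.069]
contact_force: [-0.2, -0.4, -1.6]
opening: 0.0234
grip_force: 60.0
```

```bash
python3 -c "
from h import *
s=robot.observe(); print({k:np.round(s[k],4) for k in ('tool_pos','tool_rot','contact_force','torque')})"
```

```text
{'tool_pos': array([0.5574, 0.146 , 0.0365]), 'tool_rot': array([3.1415, 0.    , 0.0693]), 'contact_force': array([-0.1804, -0.4307, -1.5588]), 'torque': array([0.0327, 0.0287, 0.0067])}
```

>>> {"op": "step_arm", "data": {
  "increments": [
    {"delta_pos": [0,0,0.03],"dr": [0,0,0],"fingers": 1},
    {"delta_pos": [0,0,0.06],"dr": [0,0,0],"fingers": 1},
    {"delta_pos": [0,0,0.06],"dr": [0,0,0],"fingers": 1},
    {"delta_pos": [0,0,0.06],"dr": [0,0,0],"fingers": 1},
    {"delta_pos": [0,0,0.06],"dr": [0,0,0],"fingers": 1}
  ]
}}

```text
time: 11.18
tool_pos: [0.5574, 0.146, 0.036]
tool_rot: [3.142, -0.0, 0.069]
contact_force: [-1.0, 0.6, 0.6]
opening: 0.0237
grip_force: 60.0
```

```bash
python3 -c "
from h import *
s=robot.observe(); print({k:np.round(s[k],4) for k in ('tool_pos','tool_rot','contact_force','torque')})"
```

```text
{'tool_pos': array([0.5574, 0.146 , 0.036 ]), 'tool_rot': array([ 3.1415e+00, -1.0000e-04,  6.9400e-02]), 'contact_force': array([-0.9861,  0.6279,  0.5579]), 'torque': array([-0.004 , -0.0095,  0.0326])}
```

>>> {"op": "step_arm", "data": {
  "increments": [
    {"delta_pos": [0,0,0.02],"dr": [0,0,0],"fingers": 1},
    {"delta_pos": [0,0,0.03],"dr": [0,0,0],"fingers": 1},
    {"delta_pos": [0,0,0.03],"dr": [0,0,0],"fingers": 1},
    {"delta_pos": [0,0,0.03],"dr": [0,0,0],"fingers": 1},
    {"delta_pos": [0,0,0.03],"dr": [0,0,0],"fingers": 1}
  ]
}}

```text
time: 11.8
tool_pos: [0.5574, 0.146, 0.0357]
tool_rot: [3.142, -0.0, 0.069]
contact_force: [-2.1, -0.6, 3.7]
opening: 0.0236
grip_force: 60.0
```

```bash
python3 -c "
from h import *
s=robot.observe(); print({k:np.round(s[k],4) for k in ('tool_pos','tool_rot','contact_force','torque')})"
```

```text
{'tool_pos': array([0.5574, 0.146 , 0.0357]), 'tool_rot': array([ 3.1416e+00, -1.0000e-04,  6.9300e-02]), 'contact_force': array([-2.0729, -0.6331,  3.7237]), 'torque': array([-0.0226,  0.1173,  0.018 ])}
```

There is contact at about 5 N. I'll hold for over a second and check.

>>> {"op": "step_arm", "data": {
  "increments": [
    {"delta_pos": [0,0,0],"dr": [0,0,0],"fingers": 1},
    {"delta_pos": [0,0,0],"dr": [0,0,0],"fingers": 1},
    {"delta_pos": [0,0,0],"dr": [0,0,0],"fingers": 1},
    {"delta_pos": [0,0,0],"dr": [0,0,0],"fingers": 1},
    {"delta_pos": [0,0,0],"dr": [0,0,0],"fingers": 1}
  ]
}}

```text
time: 12.42
tool_pos: [0.5574, 0.146, 0.0356]
tool_rot: [3.141, 0.0, 0.069]
contact_force: [-2.6, 0.7, 4.6]
opening: 0.0238
grip_force: 60.0
```

>>> {"op": "step_arm", "data": {
  "increments": [
    {"delta_pos": [0,0,0],"dr": [0,0,0],"fingers": 1},
    {"delta_pos": [0,0,0],"dr": [0,0,0],"fingers": 1},
    {"delta_pos": [0,0,0],"dr": [0,0,0],"fingers": 1},
    {"delta_pos": [0,0,0],"dr": [0,0,0],"fingers": 1},
    {"delta_pos": [0,0,0],"dr": [0,0,0],"fingers": 1}
  ]
}}

```text
time: 13.05
tool_pos: [0.5575, 0.146, 0.0356]
tool_rot: [3.142, -0.0, 0.069]
contact_force: [-2.8, 0.8, 4.0]
opening: 0.0233
grip_force: 60.0
```

```bash
python3 m.py 6 .6474 .1527 .024
```

```text
tcp [0.55747472 0.14600688 0.03560252] [ 3.14151127e+00 -1.64279530e-04  6.93035423e-02] [-2.3  1.   3.4] lens [0.6473 0.1522 0.0236] torque [ 0.01 -0.03  0.06]
side lens px [205. 150.] target px [205. 149.]
scene lens px [201. 151.] target px [203. 149.]
wrist lens px [205. 148.] target px [201. 146.]
```

View pics/m6.png

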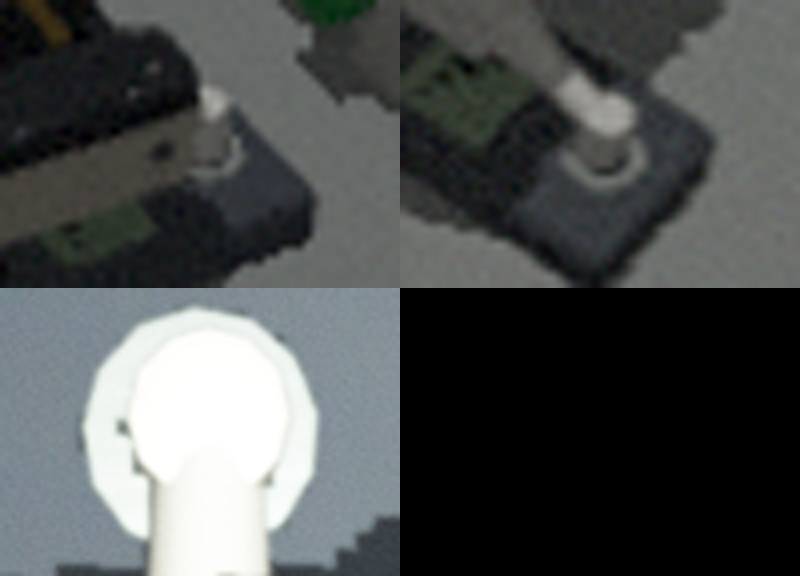

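The lens is flat on the sensor, centred to under 1 mm (ring centre (201,430), head (209,410)), and contact has lasted about 2 s. I'll lift and measure the crown more precisely.

>>> {"op": "step_arm", "data": {
  "increments": [
    {"delta_pos": [0,0,-0.5],"dr": [0,0,0],"fingers": 1},
    {"delta_pos": [0,0,-3],"dr": [0,0,0],"fingers": 1},
    {"delta_pos": [0,0,-7],"dr": [0,0,0],"fingers": 1},
    {"delta_pos": [0,0,-12],"dr": [0,0,0],"fingers": 1},
    {"delta_pos": [0,0,-17],"dr": [0,0,0],"fingers": 1}
  ]
}}

```text
time: 13.82
tool_pos: [0.5571, 0.1459, 0.2067]
tool_rot: [3.141, 0.001, 0.069]
contact_force: [0.5, -0.3, -1.7]
opening: 0.0237
grip_force: 60.0
```

```bash
python3 -c "
from h import *
print(robot.observe()['tool_pos'])
W=dict(np.load('pics/w1.npz'))
for n,f,c,P in (('scene','scene0',(228,290),None),('side','side0',(336,292),None),('wrist','w1',(269,144),W)):
    im=cv2.imread(f'pics/{f}.png'); u,v=c; k=im[v-9:v+10,u-9:u+10].astype(int); b=k[:,:,0]
    print(n); m=b>(b.max()+np.median(b))/2 if n!='wrist' else b>(70)
    w=np.where(b>0,b,0); ys,xs=np.nonzero(m.astype(int)); 
    print(b[5:15,5:15]) if n=='wrist' else None
    nn,l,st,ce=cv2.connectedComponentsWithStats(m.astype(np.uint8)); i=l[9,9]; print(st[i],ce[i]+[u-9,v-9],ray(n,*(ce[i]+[u-9,v-9]),.037,P).round(4))
go([.5,-.2,.2],.0695)"
```

```text
[0.55706621 0.14591929 0.20673405]
scene
[  6   0  13  19 130] [232.91538462 287.67692308] [ 0.5941 -0.1851  0.037 ]
side
[  0   0  19  11 147] [336.14965986 286.56462585] [ 0.5942 -0.1869  0.037 ]
wrist
[[ 79  95 104 104  95  89  90  77  68  43]
 [ 88  97 104 100  90  93  94  92  88  64]
 [ 90  96  97  89  86  92  98  98  95  68]
 [ 86  88  85  74  82  91  97  95  85  67]
 [ 92  94  82  74  75  82  93  95  81  60]
 [ 96  89  81  87  83  82  90  88  73  45]
 [ 91  92  84  84  91  91  89  80  64  36]
 [ 80  81  84  85  95  91  85  76  50  22]
 [ 59  67  81  88  95  85  81  62  32  16]
 [ 30  40  55  66  72  73  64  48  26  20]]
[ 4  3 10 12 88] [268.55681818 143.45454545] [ 0.589  -0.1946  0.037 ]
dpos cm [-8.09 34.11  0.69] dr deg [ 0.01  0.06 -0.01]
```

The segmentation leaked into the grey background in the scene and side views, so I'll use colour (ivory is bright with R well above B). First, carry the lamp over to a stand-off that leaves the crown in view.

>>> {"op": "step_arm", "data": {
  "increments": [
    {"delta_pos": [-1,4.5,0],"dr": [0,0,0],"fingers": 1},
    {"delta_pos": [-2.5,10,0],"dr": [0,0,0],"fingers": 1},
    {"delta_pos": [-4,16,0],"dr": [0,0,0],"fingers": 1},
    {"delta_pos": [-5.5,22,0],"dr": [0,0,0],"fingers": 1},
    {"delta_pos": [-7,27,0],"dr": [0,0,0],"fingers": 1}
  ]
}}

```text
time: 14.45
tool_pos: [0.5056, -0.1303, 0.2054]
tool_rot: [3.141, 0.0, 0.069]
contact_force: [1.4, 0.1, -1.7]
opening: 0.0232
grip_force: 60.0
```

>>> {"op": "step_arm", "data": {
  "increments": [
    {"delta_pos": [-1,1.5,0],"dr": [0,0,0],"fingers": 1},
    {"delta_pos": [-1,2.5,0],"dr": [0,0,0],"fingers": 1},
    {"delta_pos": [-1,2.5,0],"dr": [0,0,0],"fingers": 1},
    {"delta_pos": [-1,2.5,0],"dr": [0,0,0],"fingers": 1},
    {"delta_pos": [-1,2.5,0],"dr": [0,0,0],"fingers": 1}
  ]
}}

```text
time: 15.08
tool_pos: [0.4983, -0.1528, 0.2056]
tool_rot: [-3.141, 0.0, 0.071]
contact_force: [0.1, -0.9, -0.7]
opening: 0.0238
grip_force: 60.0
```

```bash
python3 -c "
from h import *
print(robot.observe()['tool_pos'])
a=snap('w7');b=snap('s7','side');c=snap('c7','scene'); W=dict(np.load('pics/w7.npz'))
C=np.array([.589,-.196,.039])
for n,im,P in (('scene',cv2.imread('pics/scene0.png'),None),('side',cv2.imread('pics/side0.png'),None),('wrist',a,W)):
    p=proj(n,C,P); u,v=p.round().astype(int); r=6 if n!='wrist' else 16; s=1 if n!='wrist' else 2
    k=im[v-r:v+r+1:s,u-r:u+r+1:s].astype(int); print(n,p.round(1),u,v,'head',proj(n,np.array([.09,0,.0])+0,P) if 0 else ''); print('B');print(k[:,:,0]); print('R-B');print(k[:,:,2]-k[:,:,0])
"
```

```text
[ 0.49830321 -0.15276367  0.20557301]
scene [227.4 288.8] 227 289 head 
B
[[ 25  40  46  49  48  37  60 101 111 113 110 110 110]
 [ 36  29  47  44  33  30  39  82 114 113 113 109 106]
 [ 43  34  32  30  37  42  44  53  91 114 112 111 109]
 [ 50  42  38  40  45  64  39  55  71  96 112 115 111]
 [ 51  47  39  33  58  82 102 122  97  59  97 112 111]
 [ 45  48  29  46  96 127 116 119 113  52  75 114 114]
 [ 53  48  43  55  99 130 118 126 125  73  61 104 118]
 [ 51  56  40  48  91 134 137 128 114  74  42  87 112]
 [ 50  51  45  41  67 103 107  81  61  58  39  51  88]
 [ 48  46  44  39  35  58  67  49  42  40  24  39  64]
 [ 55  48  52  53  43  36  49  44  59  38  22  47  87]
 [ 44  53  49  50  41  49  47  52  53  44  15  34  83]
 [ 47  48  41  50  40  41  49  50  46  34  16  16  58]]
R-B
[[46 40 48 55 53 42 11 -1  0  0  2  0  1]
 [37 43 42 52 49 39 37 14 -5 -3 -2  2  1]
 [50 45 44 43 52 55 50 32  8 -1 -2  0  2]
 [52 46 43 49 54 51 48 42 36 11  4 -1  1]
 [53 49 41 42 31 34 30 23 23 22 12 -1  1]
 [56 54 49 28 26 27 34 35 25 26 11 -2  0]
 [52 54 55 43 24 29 34 32 27 28 24  1 -1]
 [51 50 59 5
[... 3297 characters left out ...]
107 103  59  27  12  15  16  14  54 127 145 136 138 139 139]
 [ 35 113 109  84  43  11  16  30  12  10  59 130 135 137 137 142 137]
 [111 131  99  57  25   6   8  19  16  22  99 143 140 140 133 135 138]
 [139 131 112  80  47  19  13   6   9  52 133 136 139 135 135 134 139]
 [135 121  93  86  65  61  31  13  20 100 137 132 134 136 140 135 141]
 [127 114  98 125 138 127  86  67  89 136 136 134 138 136 138 137 136]
 [102 124 110 142 150 148 146 129 140 137 136 139 134 135 140 135 137]
 [117 132 112 137 144 151 142 137 136 134 132 134 131 137 140 140 137]
 [114 117 112 107 121 133 132 134 132 132 138 134 130 134 135 133 133]
 [101  83 118 129 123 126 136 136 135 130 135 131 135 134 135 133 137]]
```

```bash
cat > crown.py <<'E'
from h import *
def crown(a,P,C,th=150):
    u,v=proj('',C,P).round().astype(int); r=26; k=a[v-r:v+r+1,u-r:u+r+1].astype(int)
    m=((k[:,:,0]>th)&(k[:,:,2]-k[:,:,0]>3)).astype(np.uint8); m=cv2.morphologyEx(m,cv2.MORPH_CLOSE,np.ones((5,5),np.uint8))
    n,l,st,ce=cv2.connectedComponentsWithStats(m)
    for i in range(1,n):
        if st[i][4]>60:
            c=ce[i]+[u-r,v-r]; X=ray('',*c,.039,P); rc=cv2.minAreaRect(np.argwhere(l==i)[:,::-1].astype(np.float32))
            print(st[i],c.round(1),X.round(4),'size px',np.round(rc[1],1),'ang',round(rc[2]))
if __name__=="__main__":
    W=dict(np.load('pics/w7.npz')); crown(cv2.imread('pics/w7.png'),W,[.589,-.196,.039]); print('cam',W['T'][:3,3].round(3))
    s=ray('scene',227.2,288.7,.039); t=ray('side',335.1,290.6,.039); print(s.round(4),t.round(4))
    go([.4965,-.165,.13],.0695)
E
python3 crown.py
```

```text
[28  4 25 15 62] [349.1  75.2] [ 0.6037 -0.2082  0.039 ] size px [26.8  7.2] ang 27
[ 17  20  14  15 145] [330.6  92.7] [ 0.5886 -0.1941  0.039 ] size px [11.6 12.5] ang 27
cam [ 0.568 -0.148  0.363]
[ 0.5884 -0.1962  0.039 ] [ 0.5869 -0.1953  0.039 ]
dpos cm [-0.25  1.16  7.56] dr deg [0.   0.   0.05]
```

Crown estimates from three views agree to within 2 mm, near (0.5885, −0.195), and its size matches. I'll take one closer look from lower down before the hover.

>>> {"op": "step_arm", "data": {
  "increments": [
    {"delta_pos": [-0.1,0.4,2],"dr": [0,0,0],"fingers": 1},
    {"delta_pos": [-0.2,0.8,4.5],"dr": [0,0,0],"fingers": 1},
    {"delta_pos": [-0.25,1.1,7.5],"dr": [0,0,0],"fingers": 1},
    {"delta_pos": [-0.25,1.1,9.5],"dr": [0,0,0],"fingers": 1},
    {"delta_pos": [-0.25,1.1,9.5],"dr": [0,0,0],"fingers": 1}
  ]
}}

```text
time: 15.85
tool_pos: [0.4954, -0.1644, 0.1094]
tool_rot: [-3.14, 0.003, 0.069]
contact_force: [0.2, 0.5, -0.9]
opening: 0.0238
grip_force: 60.0
```

```bash
python3 -c "
from crown import *
s=robot.observe(); X=s['tool_pos']; R=Rn.from_euler('xyz',s['tool_rot']).as_matrix()
a=snap('w8'); W=dict(np.load('pics/w8.npz')); print(X,'cam',W['T'][:3,3].round(3))
crown(a,W,[.5885,-.195,.039]); crown(a,W,[.5885,-.195,.039],190)
print('crown pred',proj('',[.5885,-.195,.039],W))
for h in (0,.0175): print('head pred',proj('',X+R@np.array([.09,0,.0122-h]),W).round(1))
v=int(proj('',X+R@np.array([.09,0,-.005]),W)[1]); m=(a[max(v-40,0):v+40].min(2)>215).astype(np.uint8)
n,l,st,ce=cv2.connectedComponentsWithStats(m); i=1+st[1:,4].argmax(); print('white head',st[i],'v0',max(v-40,0))
for r in range(st[i][1],st[i][1]+50,5): x=np.nonzero(l[r]==i)[0]; print(r+max(v-40,0),x.min() if len(x) else '',x.max() if len(x) else '')
"
```

```text
[ 0.49544665 -0.16439593  0.10936895] cam [ 0.566 -0.16   0.267]
[ 15  15  20  22 299] [335.5  76.7] [ 0.5885 -0.1941  0.039 ] size px [16.5 18.8] ang 27
[ 16  16  19  20 261] [335.7  76.6] [ 0.5886 -0.1942  0.039 ] size px [15.2 17.4] ang 27
crown pred [337.02440376  76.84993444]
head pred [274.1  66. ]
head pred [274.   60.3]
white head [  162     0   393    80 22165] v0 20
20 165 506
25 162 508
30 162 512
35 165 515
40 165 523
45 165 521
50 165 524
55 166 526
60 167 528
65 210 538
```

```bash
python3 -c "
from h import *
go([.4987,-.2005,.0762],.0695)"
```

```text
dpos cm [-0.    3.58  3.43] dr deg [-0.02  0.05  0.  ]
```

>>> {"op": "step_arm", "data": {
  "increments": [
    {"delta_pos": [0,1.2,0],"dr": [0,0,0],"fingers": 1},
    {"delta_pos": [0,2.4,0],"dr": [0,0,0],"fingers": 1},
    {"delta_pos": [0,3.6,0.5],"dr": [0,0,0],"fingers": 1},
    {"delta_pos": [0,3.6,2],"dr": [0,0,0],"fingers": 1},
    {"delta_pos": [0,3.6,3.4],"dr": [0,0,0],"fingers": 1}
  ]
}}

```text
time: 16.52
tool_pos: [0.4982, -0.2007, 0.0752]
tool_rot: [-3.141, 0.001, 0.069]
contact_force: [0.9, 0.5, -1.6]
opening: 0.0237
grip_force: 60.0
```

>>> {"op": "step_arm", "data": {
  "increments": [
    {"delta_pos": [0,0,0],"dr": [0,0,0],"fingers": 1},
    {"delta_pos": [0,0,0],"dr": [0,0,0],"fingers": 1},
    {"delta_pos": [0,0,0],"dr": [0,0,0],"fingers": 1},
    {"delta_pos": [0,0,0],"dr": [0,0,0],"fingers": 1},
    {"delta_pos": [0,0,0],"dr": [0,0,0],"fingers": 1}
  ]
}}

```text
time: 17.15
tool_pos: [0.4989, -0.2009, 0.0769]
tool_rot: [3.141, -0.0, 0.069]
contact_force: [0.0, 0.1, -1.0]
opening: 0.0237
grip_force: 60.0
```

```bash
python3 -c "
from h import *
s=robot.observe(); print(s['tool_pos'],s['tool_rot']); go([.4987,-.2005,.0562],.0695)
X=s['tool_pos']; R=Rn.from_euler('xyz',s['tool_rot']).as_matrix(); L=X+R@[.09,0,.0122]
c=snap('c9','scene'); b=snap('s9','side')
for n,im in (('scene',c),('side',b)):
    p=proj(n,L); u,v=p.round().astype(int); print(n,'lens',p.round(1),'crown',proj(n,[.5885,-.1943,.039]).round(1)); print(im[v-7:v+14,u-8:u+9].astype(int).sum(2)//3)
"
```

```text
[ 0.49894274 -0.20091683  0.07689375] [ 3.14121839e+00 -4.79546450e-04  6.93882250e-02]
dpos cm [-0.02 -0.04  2.07] dr deg [ 0.02 -0.03 -0.01]
scene lens [226.6 283.2] crown [227.9 288.2]
[[138 151 151 150 142 144 157 146 114  64  56  55  58  58  53  65  57]
 [116 141 151 151 150 151 160 160 145  95  59  57  55  59  54  60  61]
 [ 72 115 146 155 154 156 161 161 156 125  61  56  58  57  59  59  61]
 [ 34  77 131 163 160 160 165 164 160 131  65  51  62  58  58  56  58]
 [ 24  52 125 164 167 169 168 170 148 109  64  54  61  59  59  60  57]
 [ 35  42  92 146 166 173 176 157 126  82  65  59  51  67  60  58  61]
 [ 30  22  61  91 118 128 120 100  85  72  70  61  51  55  58  57  62]
 [ 40  37  52  71  86  89  85  80  83  75  70  55  65  64  57  59  55]
 [ 33  22  40  61  87  88  84  79  85  72  62  62  61  57  61  62  56]
 [ 37  41  32  48  69  82  83  83  71  59  61  57  53  63  60  62  57]
 [ 62  69  45  35  37  56  54  55  44  41  62  67  61  59  61  53  54]
 [ 83  84  59  41  30  40  42  61  75  74  71  55  64  59  56  57  61]
 [ 83  76  81  77  56  50  67  79  75  78  68  53  48  64  6
[... 1415 characters left out ...]
 32  32  30  31  30  35  28  32  31  31  31  51 121 120 123]
 [ 31  31  31  32  29  30  30  31  32  31  30  34  32  30  84 120 121]
 [ 30  30  34  31  31  33  33  33  32  33  37  30  28  29  40  84 120]
 [ 32  31  29  31  35  33  32  31  32  31  27  34  32  25  24  44  85]
 [ 32  32  33  32  34  32  28  32  33  29  34  29  33  33  35  28  39]
 [ 25  30  32  26  33  30  27  27  28  20  35  41  17  32  30  34  39]
 [ 35  34  30  34  30  33  36  32  27  30  59  36  38  26  32  33  33]
 [ 37  32  30  28  33  28  31  30  29  39  68  67  60  35  35  32  33]
 [ 30  33  32  34  37  29  32  32  28  35  48  52  46  33  35  31  30]
 [ 33  28  30  29  33  30  32  31  32  34  30  37  35  31  34  33  29]]
```

In the side view the lens and crown match the model to within a pixel. In the scene view the lens sits about 0.7 px left of the crown, roughly 1.5 mm. I'll descend to the 5 mm hover, trimming +0.8 mm in y.

>>> {"op": "step_arm", "data": {
  "increments": [
    {"delta_pos": [0,-0.08,0.5],"dr": [0,0,0],"fingers": 1},
    {"delta_pos": [0,-0.08,1.0],"dr": [0,0,0],"fingers": 1},
    {"delta_pos": [0,-0.08,1.4],"dr": [0,0,0],"fingers": 1},
    {"delta_pos": [0,-0.08,1.7],"dr": [0,0,0],"fingers": 1},
    {"delta_pos": [0,-0.08,1.9],"dr": [0,0,0],"fingers": 1}
  ]
}}

```text
time: 17.88
tool_pos: [0.4987, -0.2001, 0.0574]
tool_rot: [-3.142, 0.0, 0.069]
contact_force: [0.0, 0.9, -1.0]
opening: 0.0233
grip_force: 60.0
```

>>> {"op": "step_arm", "data": {
  "increments": [
    {"delta_pos": [0,0,0.05],"dr": [0,0,0],"fingers": 1},
    {"delta_pos": [0,0,0.1],"dr": [0,0,0],"fingers": 1},
    {"delta_pos": [0,0,0.1],"dr": [0,0,0],"fingers": 1},
    {"delta_pos": [0,0,0.1],"dr": [0,0,0],"fingers": 1},
    {"delta_pos": [0,0,0.1],"dr": [0,0,0],"fingers": 1}
  ]
}}

```text
time: 18.5
tool_pos: [0.4988, -0.2001, 0.0567]
tool_rot: [3.141, -0.0, 0.069]
contact_force: [-0.6, 0.3, -0.4]
opening: 0.0234
grip_force: 60.0
```

```bash
python3 -c "
from h import *
s=robot.observe(); print(s['tool_pos'],s['tool_rot'],s['contact_force'],s['qvel'].round(4)); go([.4987,-.2005,.0562],.0695)
X=s['tool_pos']; R=Rn.from_euler('xyz',s['tool_rot']).as_matrix(); L=X+R@[.09,0,.0122]; print('lens',L.round(4))
b=snap('s10','side'); a=snap('w10')
for n,im in (('side',b),):
    p=proj(n,L); u,v=p.round().astype(int); print(n,'lens',p.round(1),'crown',proj(n,[.5885,-.1943,.039]).round(1)); print(im[v-7:v+12,u-8:u+9].astype(int).sum(2)//3)
"
```

```text
[ 0.49875857 -0.20009832  0.05665501] [ 3.14143909e+00 -5.99601573e-05  6.93567186e-02] [-0.57948909  0.30203292 -0.4022125 ] [ 0.0012 -0.0005  0.0011  0.0005  0.0008  0.0001]
dpos cm [-0.01  0.04  0.05] dr deg [ 0.01 -0.   -0.01]
lens [ 0.5885 -0.1939  0.0445]
side lens [335.7 288.1] crown [335.6 289.9]
[[120 120 119 117 113 167 153 177 177 174 172 170 138 122 119 119 118]
 [119 130 145 148 147 157 160 171 174 178 176 176 145 121 121 122 120]
 [150 152 160 160 161 161 162 167 179 176 175 177 125 121 119 119 122]
 [160 161 157 161 162 162 155 173 178 179 179 155 107 122 120 121 117]
 [134 157 155 153 150 147 144 135 149 148 124 100 111 119 121 121 119]
 [113 144 140 141 135 129 123 109 107 108  97  88 108 121 119 121 120]
 [ 82 127 118 115 106  97  91 101  98  95  95  85 116 118 121 121 118]
 [ 40  86  98 103  90  87  94 100  99  94  91  93 117 118 120 122 119]
 [ 29  43  88 100 103  87  93  97  97  93  91  77  90  94 106 121 121]
 [ 30  29  51  58  73  85  97  96  95  93  70  70  77  77  84  95 121]
 [ 36  28  32  26  44  63  68  50  51  48  40  64  78  76  76  72 106]
 [ 31  32  31  34  36  35  38  29  26  34  32  34  61  78  75  59  98]
 [ 26  33  26  31  29  29  34  31  30  23  30  31  34  60  77  65  90]
 [ 27  26  31  34  35  36  25  34  28  31  30  33  35  41  47  54  69]
 [ 30  32  34  27  36  31  25  34  32  28  31  29  30  30  42  64  73]
 [ 29  29  33  34  30  35  30  34  30  33  30  33  33  33  33  48  77]
 [ 33  32  34  37  29  38  30  33  32  31  36  30  28  27  27  32  63]
 [ 28  35  24  37  30  32  22  30  34  27  29  26  32  31  30  38  34]
 [ 30  32  37  28  35  32  35  33  30  50  45  39  20  34  30  36  26]]
```

The lens is at (0.5885, −0.1939) with a gap of about 5.5 mm. I'll trim 0.4 mm down, settle and hand in.

>>> {"op": "step_arm", "data": {
  "increments": [
    {"delta_pos": [0,0,0.02],"dr": [0,0,0],"fingers": 1},
    {"delta_pos": [0,0,0.04],"dr": [0,0,0],"fingers": 1},
    {"delta_pos": [0,0,0.04],"dr": [0,0,0],"fingers": 1},
    {"delta_pos": [0,0,0.04],"dr": [0,0,0],"fingers": 1},
    {"delta_pos": [0,0,0.04],"dr": [0,0,0],"fingers": 1}
  ]
}}

```text
time: 19.23
tool_pos: [0.4988, -0.2001, 0.0562]
tool_rot: [3.141, -0.0, 0.069]
contact_force: [-1.2, 0.2, -1.3]
opening: 0.0238
grip_force: 60.0
```

>>> {"op": "step_arm", "data": {
  "increments": [
    {"delta_pos": [0,0,0],"dr": [0,0,0],"fingers": 1},
    {"delta_pos": [0,0,0],"dr": [0,0,0],"fingers": 1},
    {"delta_pos": [0,0,0],"dr": [0,0,0],"fingers": 1},
    {"delta_pos": [0,0,0],"dr": [0,0,0],"fingers": 1},
    {"delta_pos": [0,0,0],"dr": [0,0,0],"fingers": 1}
  ]
}}

```text
time: 19.85
tool_pos: [0.4987, -0.2001, 0.0562]
tool_rot: [3.142, 0.0, 0.069]
contact_force: [-0.0, -0.1, -1.0]
opening: 0.0237
grip_force: 60.0
```

```bash
python3 -c "
from h import *
print(robot.observe()['tool_pos']); print(robot.hand_in())"
```

```text
[ 0.49872484 -0.20009475  0.05621269]
the job is handed in; nothing more can be done
None
```

The job is handed in at about 20 s: the lens rested on the sensor for about 2 s at roughly 5 N, and the gripper now holds the light level, with the lens about 5 mm above the crown by my measurements; the hand-in gave no verdict.

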